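Clear the topping cups into two colour-kept nests

TASK

The truffle workshop is over: lay the serving spoon flat in the cutlery tray, nest the yellow cups, which held nuts, in one upright stack on the yellow mat and the green ones in another on the green mat, each cup fully home in the one below, and put the lid squarely on the yellow stack. The cups have thin walls: hold them lightly (no more than about 15 N of grip), set them down without pressing hard, and do not disturb the other things on the table.

Things in the scene. Friction and masses are not known exactly. Their poses are not given: they have to be found in the camera images.
- yellow1_mid (a point): yellow thin-walled stacking cup, 54 tall, open at the top: body widens from 48 across the foot to 56 at a shoulder 26 up; above it a straight upright collar 66 across, 28 tall (wall 3, mouth 60). Nested in another, its shoulder sits on the other's rim, 28 higher. 90 g, bottom-heavy. Upright at the start. Point: on its axis, half-way up (27 above its foot); z up the axis. May be absent.
- green1_mid (a point): mint-green thin-walled stacking cup, 54 tall, open at the top: body widens from 48 across the foot to 56 at a shoulder 26 up; above it a straight upright collar 66 across, 28 tall (wall 3, mouth 60). Nested in another, its shoulder sits on the other's rim, 28 higher. 90 g, bottom-heavy. Upright at the start. Point: on its axis, half-way up (27 above its foot); z up the axis. May be absent.
- yellow2_mid (a point): yellow thin-walled stacking cup, 54 tall, open at the top: body widens from 48 across the foot to 56 at a shoulder 26 up; above it a straight upright collar 66 across, 28 tall (wall 3, mouth 60). Nested in another, its shoulder sits on the other's rim, 28 higher. 90 g, bottom-heavy. Upright at the start. Point: on its axis, half-way up (27 above its foot); z up the axis. May be absent.
- green2_mid (a point): mint-green thin-walled stacking cup, 54 tall, open at the top: body widens from 48 across the foot to 56 at a shoulder 26 up; above it a straight upright collar 66 across, 28 tall (wall 3, mouth 60). Nested in another, its shoulder sits on the other's rim, 28 higher. 90 g, bottom-heavy. Upright at the start. Point: on its axis, half-way up (27 above its foot); z up the axis. May be absent.
- yellow3_mid (a point): yellow thin-walled stacking cup, 54 tall, open at the top: body widens from 48 across the foot to 56 at a shoulder 26 up; above it a straight upright collar 66 across, 28 tall (wall 3, mouth 60). Nested in another, its shoulder sits on the other's rim, 28 higher. 90 g, bottom-heavy. Upright at the start. Point: on its axis, half-way up (27 above its foot); z up the axis. May be absent.
- green3_mid (a point): mint-green thin-walled stacking cup, 54 tall, open at the top: body widens from 48 across the foot to 56 at a shoulder 26 up; above it a straight upright collar 66 across, 28 tall (wall 3, mouth 60). Nested in another, its shoulder sits on the other's rim, 28 higher. 90 g, bottom-heavy. Upright at the start. Point: on its axis, half-way up (27 above its foot); z up the axis. May be absent.
- mat_yellow: yellow round flat mat, 130 across, 5 thick, fixed to the table. Origin: centre of its underside, at table height; z up.
- mat_green: mint-green round flat mat, 130 across, 5 thick, fixed to the table. Origin: centre of its underside, at table height; z up.
- lid_knob (a point): yellow stack lid, 40 tall: plug 48 to 54 across and 10 deep, above it a disc 68 across and 6 thick, above that a round knob 22 across and 24 tall. It stands upright on its plug at the start; on a cup the disc rests on the rim with the plug inside the mouth. This point: middle of the knob, on the axis, 28 above the underside of the plug, 18 above the underside of the disc; z up. 35 g.
- spoon_mid (a point): serving spoon 180 long with a round black handle 20 across and 90 long, steel neck and round bowl 52 across; lies flat on the yellow mat at the start. This point: on the handle's centre line, 10 above the underside, 70 from the handle's free end, close to the centre of mass; x runs along the spoon towards its bowl. 70 g.
- tray: aluminium cutlery tray, open at the top, fixed: 100 along its x, 250 along its y, 45 tall, walls and floor about 4. Origin: centre of its underside; z up.
- bowl: white bowl, 156 across, 65 tall; bystander. Origin: centre of its underside.
- tumbler: clear glass tumbler, 74 across, 90 tall; bystander. Origin: centre of its underside.
- jar: amber jar with red cap, 68 across, 100 tall; bystander. Origin: centre of its underside.
- cocoa: steel cocoa shaker, 52 across, 85 tall; bystander. Origin: centre of its underside.
- sugar: clear sugar jar with steel cap, 56 across, 110 tall; bystander. Origin: centre of its underside.
There are look-alikes about, which are no part of the job. What is shaped like the part that bears green2_mid but black or pink is not meant.

How it is judged:
By the outcome, as a careful person would: the job done as asked, in the order asked, and still so for the second after the job is handed in, with the robot touching nothing.
Of yellow1, green1, yellow2, green2, yellow3, green3 only 4 to 6 are there at a start; the rules pass over those that are not, and their reading is None.
At some moment in a run one of yellow1, green1, yellow2, green2, yellow3, green3, lid may be knocked a few centimetres aside while the robot is not near it.
It also fails if it takes over 210 s, if anything falls off the work surface, if the arm or the gripper's body presses on something with over 40 N, if the wrist force passes 120 N, or if a joint passes its speed limit or range.

ROBOT

A 6-joint arm with a two-finger parallel gripper is mounted at the origin on the work surface. World frame = base frame: x ahead of the robot, y to its left, z up, the work surface at z = 0. Lengths are in m, angles in rad, forces in N, time in s.
With the tool pointing down it reaches from about 0.35 to 0.925 m from the base axis. Payload 6.4 kg.
Tool frame: the origin (TCP) lies at the very end of the fingers, on their centre line; the grasp point (between the pads) lies 19 mm behind it; z points along the fingers, y is the line along which they close (so a half turn about z gives the same grasp; the last joint's range is limited). The gripper opens to 94 mm and grips with 3 to 60 N. Pads are 16 mm wide; open, the fingers measure 119 mm over their backs; the gripper's body (75 mm by 177 mm) begins 78 mm behind the grasp point.
Start: joints at [-1.443, 0.245, 1.558, -0, 1.339, -0.174], TCP at [0.193, -0.621, 0.205] pointing down, gripper open.
Joint ranges: [-3.13, 3.13], [-1.02, 2.26], [0.13, 2.54], [-0.95, 4.09], [0.21, 2.88], [-2.74, 2.74]. Speed limits (rad/s): [2.57, 2.57, 3.14, 3.14, 3.14, 3.14].

INTERFACE

Orientations are given as [roll, pitch, yaw] about the fixed x, y, z axes, in that order (R = Rz(yaw) Ry(pitch) Rx(roll)).
In Python, from cell import * gives the robot as it stands.
- The arm moves only by the shell command python3 -m creep 'ROWS' [FORCE]. ROWS is JSON, a list of rows, each an object with "dp": the shift along the world's x, y, z in cm, a list of three; "twist": the turn about the world's z in rad; "fingers": the gripper command: -1 is shut, 1 is fully open, values between are in proportion. In form: [{"dp": [tx, ty, tz], "twist": twist, "fingers": fingers}, ...]. A call has exactly 8 rows; each row shifts and turns the commanded pose from where the row before left it; what a row does not reach is not made up. A row lasts 1/8 s, in which the tool goes at most 62.5 mm and 10.7 degrees, less where a joint would pass 70% of its speed; a pose out of reach is approached as far as the arm can. A call with a gripper value outside its range is refused whole. The fingers move at their own pace and stop on an object; FORCE is the grip in N (left out, the last holds). Time passes only in rows, so rows that do not move let the fingers close, or fill a call up. It gives the time, the measured TCP pose, the force, the opening and the grip force at its end, in the units of the state.
- sense(): the state, without advancing time (a new reading comes with each control period).
- snapshot(name): name is "scene" or "top"; returns the picture (480x640x3 uint8, blue, green, red); there is no depth.
- camera_info(name): a dict with "vertical_fov" (degrees; the focal length in pixels is half the picture's height over the tangent of half this angle, whatever the lens; pixels are square), "cx", "cy" (the principal point, pixels), "D" ([k1, k2, p1, p2, k3] as OpenCV has them; the pictures are not rectified), "extrinsics" (4x4, takes a point from world to camera coordinates). Camera axes: x right, y down, z forward; pixel columns grow to the right and rows downward; lengths in m; the calibration is good to about 2 mm. A picture is of the moment at which its call begins. camera_info takes no time and is no camera call.
- hand_in(): hands the job in; it is judged then, once.
Trained networks look in the newest picture that a camera, given by its name, has taken for a name from the list of things; names that differ only in an ending like _2 or _b are one class to them, and where a whole thing is asked for, a point or a joint stands for the part that bears it (a point fixed in the world has none). Each returns a list of dicts, best first, with "score" (0 to 1); they miss things now and then, are a little off and sometimes report something else, mostly with a low value. They report only what shows in the picture. A call takes as long as a camera call. They do not tell look-alikes from the thing itself.
- recognise(camera, query): "location" ([x, y, z] in m, in the coordinates of the camera as it stood for that picture, good to about 4 mm: the middle of the surface that is visible of it).
The state is a dict: "time": time; "q": joint angles; "qvel": joint speeds; "joint_torque": joint torques, N m; "ee_pos": TCP position; "eef_rot": TCP orientation; "force": force on the tool from outside, world axes, zero at the start; "ft_torque": the same for the moment, N m; "width": opening from 0.0 (shut) to 1.0 (fully open); "gripper_force": force on a finger pad.
Only numpy, scipy, OpenCV 4.12 (cv2) and the standard library are available. Lean on these libraries where they do the work, as an engineer would, in place of code of your own. Each camera call takes 0.05 s, during which the arm holds its last target. There are 200 camera calls.

## Working session

There is one attempt and no reset: what is moved stays moved. The work goes in short steps, Python scripts to look and compute and a shell command to move; the robot and the scene stay as the last step left them, time stands still between calls to the robot, and variables do not carry over. Pictures are saved under pics/ and viewed, at most 14 in all, crops included, and the job is handed in when it is done.

```bash
ls; mkdir -p pics
cat > h.py <<'E'
from cell import *
import numpy as np, cv2
def cam(n):
    c=camera_info(n); f=240/np.tan(np.radians(c["vertical_fov"])/2)
    return np.array([[f,0,c["cx"]],[0,f,c["cy"]],[0,0,1]]),np.array(c["D"],float),np.array(c["extrinsics"])
def toworld(n,p):
    K,D,T=cam(n); return np.linalg.inv(T)[:3]@np.r_[p,1]
def pix(n,P):
    K,D,T=cam(n); return cv2.projectPoints(np.array(P,float).reshape(-1,1,3),cv2.Rodrigues(T[:3,:3])[0],T[:3,3],K,D)[0].reshape(-1,2)
def ray(n,uv,z):
    K,D,T=cam(n); q=cv2.undistortPoints(np.array(uv,float).reshape(-1,1,2),K,D).reshape(-1,2)
    R=T[:3,:3];C=-R.T@T[:3,3]; d=np.c_[q,np.ones(len(q))]@R
    return C+d*((z-C[2])/d[:,2])[:,None]
def find(n,q,k=8):
    for r in recognise(n,q)[:k]:
        w=toworld(n,r["location"]); print(n,q,round(r["score"],2),w.round(3),pix(n,w)[0].round())
E
python3 - <<'E'
from h import *
for n in("scene","top"):
    cv2.imwrite(f"pics/{n}0.png",snapshot(n)); K,D,T=cam(n); print(n,K[0,0],-T[:3,:3].T@T[:3,3],D)
for q in["yellow1_mid","green1_mid","mat_yellow","mat_green","lid_knob","spoon_mid","tray","bowl","tumbler","jar","cocoa","sugar"]: find("top",q)
print(sense())
E
```

```text
pics
scene 461.8448670145774 [1.29983533 0.27799559 0.87209066] [-0.10021121  0.          0.          0.          0.        ]
top 612.7674938627835 [0.39656564 0.02876075 1.65799411] [-0.14169801  0.          0.          0.          0.        ]
top green1_mid 0.66 [0.404 0.29  0.022] [205. 262.]
top mat_yellow 0.62 [0.48  0.118 0.005] [271. 236.]
top mat_yellow 0.52 [ 0.521 -0.402  0.027] [463. 225.]
top mat_green 0.65 [ 0.488 -0.099  0.006] [351. 235.]
top mat_green 0.43 [0.518 0.123 0.017] [269. 221.]
top lid_knob 0.65 [0.402 0.291 0.021] [205. 263.]
top lid_knob 0.59 [0.672 0.039 0.016] [302. 166.]
top spoon_mid 0.67 [0.516 0.124 0.02 ] [269. 222.]
top spoon_mid 0.32 [ 0.518 -0.403  0.027] [464. 226.]
top tray 0.77 [ 0.679 -0.232 -0.   ] [401. 167.]
top bowl 0.96 [0.675 0.232 0.032] [230. 162.]
top tumbler 0.74 [ 0.38  -0.293  0.025] [423. 276.]
top tumbler 0.61 [0.378 0.474 0.042] [135. 270.]
top tumbler 0.36 [0.554 0.415 0.03 ] [161. 205.]
top jar 0.91 [ 0.384 -0.42   0.101] [477. 276.]
top jar 0.49 [ 0.382 -0.296  0.026] [424. 276.]
top cocoa 0.79 [ 0.389 -0.003  0.086] [315. 271.]
top sugar 0.97 [0.268 0.273 0.107] [205. 316.]
top sugar 0.73 [ 0.385 -0.42   0.103] [477. 276.]
{'time': 0.7, 'q': array([-1.44308874e+00,  2.45048635e-01,  1.55778720e+00, -1.65237410e-05,
        1.33871388e+00, -1.74090391e-01]), 'qvel': array([-0.00214754,  0.00114607,  0.00070969,  0.00120271, -0.001094  ,
        0.00080545]), 'joint_torque': array([ 8.04472420e-04, -4.15721583e+01, -3.14812410e+01,  6.85657212e-02,
        2.88415526e-02, -1.44163465e-05]), 'ee_pos': array([ 0.19321354, -0.62063561,  0.20549503]), 'eef_rot': array([3.14155315e+00, 2.32756904e-05, 3.01801775e-01]), 'force': array([-0.50035651,  0.46850534, -0.29639041]), 'ft_torque': array([-0.03633516, -0.00943207,  0.01115089]), 'gripper_force': 0.0, 'width': 1.0004611281332398}
```

View pics/top0.png

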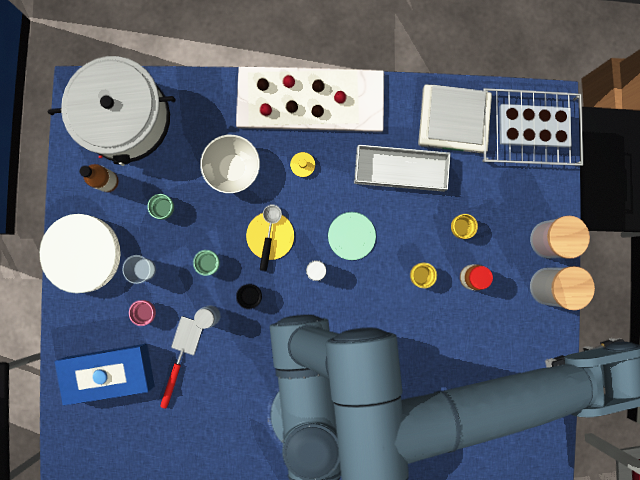

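View pics/scene0.png

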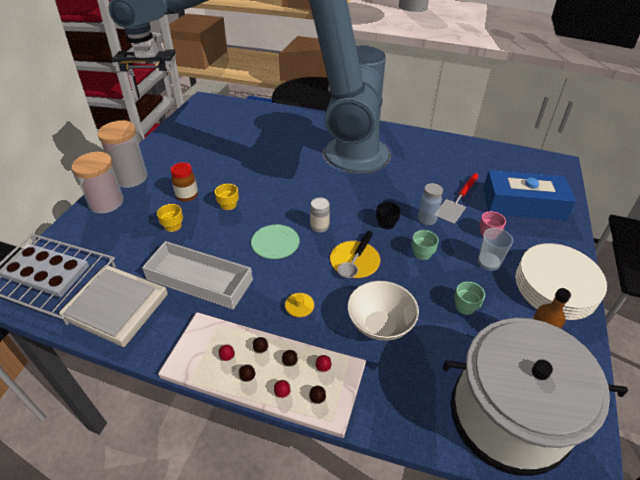

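The top picture shows yellow cups at (464,226) and (423,275), green cups at (205,263) and (160,207), and the lid at (302,165). The spoon lies on the yellow mat, with its handle end at (264,268) and its bowl at (273,213). The tray is at (402,167). The look-alikes are a black cup at (249,296) and a pink one at (141,313), which are the wrong colours. So there are two yellow and two green cups. I'll measure them and check an enlarged crop.

```bash
cat >> h.py <<'E'
PROF={"cup":[(0,.024),(.026,.028),(.026,.033),(.054,.033)],"lid":[(0,.024),(.010,.034),(.016,.034),(.016,.011),(.040,.011)],"mat":[(0,.065),(.005,.065)]}
RNG={"y":((20,110,60),(36,255,255)),"g":((60,35,50),(90,255,255))}
def sil(n,kind,x,y,z0):
    t=np.linspace(0,6.283,60)
    P=np.concatenate([np.c_[x+r*np.cos(t),y+r*np.sin(t),0*t+z+z0] for z,r in PROF[kind]])
    return cv2.convexHull(pix(n,P).astype(np.float32))
def cen(h):
    m=cv2.moments(h); return np.array([m["m10"],m["m01"]])/m["m00"],m["m00"]
def fit(n,im,col,kind,x,y,z0=0.,it=6):
    """centroid of the colour's hull near the expected silhouette, matched to the model's"""
    m=cv2.inRange(cv2.cvtColor(im,cv2.COLOR_BGR2HSV),*RNG[col])
    for _ in range(it):
        h=sil(n,kind,x,y,z0); c,A=cen(h)
        w=np.zeros_like(m); cv2.fillConvexPoly(w,h.astype(int),255); w=cv2.dilate(w,np.ones((15,15)))
        pts=cv2.findNonZero(cv2.morphologyEx(m&w,cv2.MORPH_OPEN,np.ones((2,2))))
        if pts is None: return None
        # pixel centres -> half pixel grow of the hull does not move the centroid
        cm,Am=cen(cv2.convexHull(pts).astype(np.float32))
        d=ray(n,[cm],.03)-ray(n,[c],.03); x+=d[0,0]; y+=d[0,1]
    return round(float(x),4),round(float(y),4),round(Am/A,2)
E
python3 - <<'E'
from h import *
im={n:cv2.imread(f"pics/{n}0.png") for n in("scene","top")}
G={"Ya":("y","cup",464,226,.04),"Yb":("y","cup",423,275,.04),"Ga":("g","cup",205,263,.04),"Gb":("g","cup",160,207,.04),"lid":("y","lid",302,165,.02),"matg":("g","mat",352,236,0.005),"maty":("y","mat",270,236,0.005)}
for k,(c,kd,u,v,z) in G.items():
    x,y,_=ray("top",[(u,v)],z)[0]; print(k,[fit(n,im[n],c,kd,x,y) for n in("top","scene")])
print("spoon end,bowl",ray("top",[(264,269),(273,213)],.015).round(3))
print("tray rim corners",ray("top",[(358,146),(449,154),(446,190),(355,181)],.045).round(3))
t=im["top"]; cr=lambda x,y:cv2.resize(t[y:y+75,x:x+100],(400,300),interpolation=2)
cv2.imwrite("pics/crop1.png",np.vstack([np.hstack([cr(405,215),cr(150,195)]),np.hstack([cr(225,200),cr(352,130)])]))
E
```

```text
Ya [(0.5144, -0.4027, 0.95), (0.5164, -0.4, 0.93)]
Yb [(0.3814, -0.2936, 0.95), (0.3839, -0.291, 0.92)]
Ga [(0.4011, 0.2831, 0.96), (0.4036, 0.2849, 0.97)]
Gb [(0.5474, 0.4095, 0.95), (0.55, 0.4115, 0.96)]
lid [(0.6735, 0.0347, 0.94), (0.6757, 0.036, 0.92)]
matg [(0.4834, -0.1035, 0.98), (0.4852, -0.1011, 0.98)]
maty [(0.4767, 0.1177, 0.95), (0.4804, 0.12, 0.94)]
spoon end,bowl [[0.39  0.133 0.015]
 [0.541 0.113 0.015]]
tray rim corners [[ 0.724 -0.11   0.045]
 [ 0.71  -0.356  0.045]
 [ 0.612 -0.349  0.045]
 [ 0.629 -0.104  0.045]]
```

View pics/crop1.png

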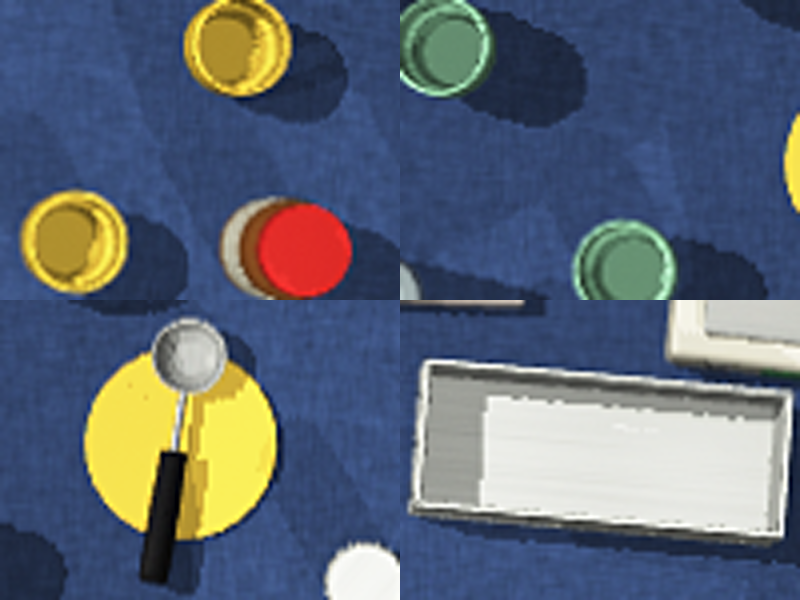

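The crop shows four plain single cups, two yellow and two green. The spoon points roughly along +x, and the tray is clear. I'll move to the spoon first.

```bash
R='{"dp":[1.65,4.65,0],"twist":-0.0275,"fingers":0}'; python3 -m creep '[{"dp":[1.65,4.65,0],"twist":-0.0275,"fingers":0},{"dp":[1.65,4.65,0],"twist":-0.0275,"fingers":0},{"dp":[1.65,4.65,0],"twist":-0.0275,"fingers":0},{"dp":[1.65,4.65,0],"twist":-0.0275,"fingers":0},{"dp":[1.65,4.65,0],"twist":-0.0275,"fingers":0},{"dp":[1.65,4.65,0],"twist":-0.0275,"fingers":0},{"dp":[1.65,4.65,0],"twist":-0.0275,"fingers":0},{"dp":[1.65,4.65,0],"twist":-0.0275,"fingers":0}]' 15
python3 -m creep '[{"dp":[1.65,4.65,0],"twist":-0.0275,"fingers":0},{"dp":[1.65,4.65,0],"twist":-0.0275,"fingers":0},{"dp":[1.65,4.65,0],"twist":-0.0275,"fingers":0},{"dp":[1.65,4.65,0],"twist":-0.0275,"fingers":0},{"dp":[1.65,4.65,0],"twist":-0.0275,"fingers":0},{"dp":[1.65,4.65,0],"twist":-0.0275,"fingers":0},{"dp":[1.65,4.65,0],"twist":-0.0275,"fingers":0},{"dp":[1.65,4.65,0],"twist":-0.0275,"fingers":0}]'
```

```text
time: 1.7
ee_pos: [0.3255, -0.2472, 0.2057]
eef_rot: [3.141, -0.001, 0.08]
force: [0.6, 0.8, -0.2]
width: 0.504
gripper_force: 0.0
time: 2.7
ee_pos: [0.4577, 0.1251, 0.2058]
eef_rot: [-3.142, -0.001, -0.139]
force: [-0.4, -0.8, 0.2]
width: 0.499
gripper_force: 0.0
```

```bash
python3 -m creep '[{"dp":[0,-0.1,-4],"twist":0,"fingers":0},{"dp":[0,0,-4],"twist":0,"fingers":0},{"dp":[0,0,-4],"twist":0,"fingers":0},{"dp":[0,0,-4],"twist":0,"fingers":0},{"dp":[0,0,-2],"twist":0,"fingers":0},{"dp":[0,0,-1],"twist":0,"fingers":0},{"dp":[0,0,-0.7],"twist":0,"fingers":0},{"dp":[0,0,0],"twist":0,"fingers":-1}]' 15
python3 -m creep '[{"dp":[0,0,0],"twist":0,"fingers":-1},{"dp":[0,0,0],"twist":0,"fingers":-1},{"dp":[0,0,0],"twist":0,"fingers":-1},{"dp":[0,0,0],"twist":0,"fingers":-1},{"dp":[0,0,0.5],"twist":0,"fingers":-1},{"dp":[0,0,2],"twist":0,"fingers":-1},{"dp":[0,0,4],"twist":0,"fingers":-1},{"dp":[0,0,4],"twist":0,"fingers":-1}]'
```

```text
time: 3.7
ee_pos: [0.4575, 0.1224, 0.0088]
eef_rot: [-3.141, -0.001, -0.138]
force: [-0.4, 0.4, 0.7]
width: 0.428
gripper_force: 0.0
time: 4.7
ee_pos: [0.4564, 0.1223, 0.1141]
eef_rot: [3.141, 0.001, -0.138]
force: [0.3, -0.4, -1.3]
width: 0.196
gripper_force: 15.0
```

```bash
python3 -m creep '[{"dp":[1,-1,3],"twist":0.05,"fingers":-1},{"dp":[2,-3.5,1],"twist":0.15,"fingers":-1},{"dp":[2,-4,0],"twist":0.15,"fingers":-1},{"dp":[2,-4,0],"twist":0.15,"fingers":-1},{"dp":[2,-4,0],"twist":0.15,"fingers":-1},{"dp":[2,-4,0],"twist":0.15,"fingers":-1},{"dp":[2,-4,0],"twist":0.15,"fingers":-1},{"dp":[2,-4,0],"twist":0.15,"fingers":-1}]'
python3 -m creep '[{"dp":[2,-4,0],"twist":0.15,"fingers":-1},{"dp":[2,-3,0],"twist":0.15,"fingers":-1},{"dp":[1.2,-2,0],"twist":0.15,"fingers":-1},{"dp":[1,0,0],"twist":0.15,"fingers":-1},{"dp":[0,0,0],"twist":0,"fingers":-1},{"dp":[0,0,0],"twist":0,"fingers":-1},{"dp":[0,0,0],"twist":0,"fingers":-1},{"dp":[0,0,0],"twist":0,"fingers":-1}]'
python3 - <<'E'
from h import *
im=snapshot("top"); s=snapshot("scene")
cv2.imwrite("pics/spoon1.png",np.hstack([cv2.resize(im[110:230,330:490],(400,300)),cv2.resize(s[180:330,100:300],(400,300))]))
print(sense()["ee_pos"])
E
```

```text
time: 5.7
ee_pos: [0.6073, -0.1638, 0.153]
eef_rot: [-3.141, 0.0, 0.967]
force: [0.8, 0.2, -0.8]
width: 0.202
gripper_force: 15.0
time: 6.7
ee_pos: [0.669, -0.2524, 0.1536]
eef_rot: [-3.142, 0.0, 1.561]
force: [0.3, 0.1, -0.8]
width: 0.195
gripper_force: 15.0
[ 0.66910323 -0.25252444  0.15357655]
```

View pics/spoon1.png

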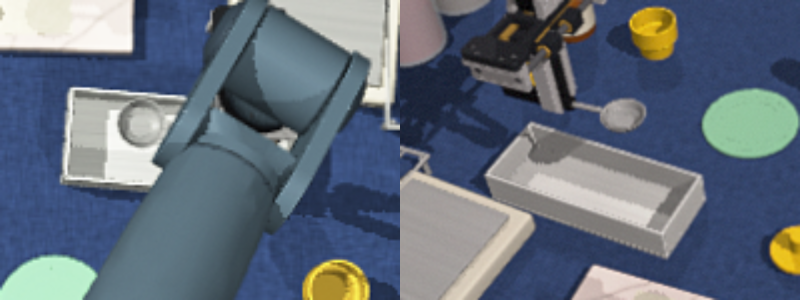

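The spoon hangs level over the tray. I'll lower it and release it.

```bash
python3 -m creep '[{"dp":[0,0,-3],"twist":-0.05,"fingers":-1},{"dp":[0,0,-4],"twist":0,"fingers":-1},{"dp":[0,0,-3],"twist":0,"fingers":-1},{"dp":[0,0,-2],"twist":0,"fingers":-1},{"dp":[0,0,-1.4],"twist":0,"fingers":-1},{"dp":[0,0,-0.6],"twist":0,"fingers":-1},{"dp":[0,0,-0.4],"twist":0,"fingers":-1},{"dp":[0,0,0],"twist":0,"fingers":-1}]'
python3 -m creep '[{"dp":[0,0,-0.1],"twist":0,"fingers":-0.4},{"dp":[0,0,0],"twist":0,"fingers":-0.3},{"dp":[0,0,0],"twist":0,"fingers":-0.3},{"dp":[0,0,0],"twist":0,"fingers":-0.3},{"dp":[0,0,1],"twist":0,"fingers":-0.3},{"dp":[0,0,4],"twist":0,"fingers":-0.3},{"dp":[0,0,5],"twist":0,"fingers":-0.3},{"dp":[0,0,5],"twist":0,"fingers":0}]'
```

```text
time: 7.8
ee_pos: [0.6696, -0.2528, 0.01]
eef_rot: [3.141, 0.0, 1.512]
force: [0.4, -0.4, -1.6]
width: 0.199
gripper_force: 15.0
time: 8.8
ee_pos: [0.6692, -0.2526, 0.1608]
eef_rot: [3.141, 0.0, 1.512]
force: [0.1, -0.7, 0.5]
width: 0.422
gripper_force: 0.0
```

```bash
cat > look.py <<'E'
from h import *
import sys
im={n:snapshot(n) for n in("scene","top")}
P={"Ya":("y","cup",.5154,-.4014,0),"Yb":("y","cup",.3827,-.2923,0),"Ga":("g","cup",.4023,.284,0),"Gb":("g","cup",.5487,.4105,0),"lid":("y","lid",.6746,.0353,0),"matg":("g","mat",.4843,-.1023,0),"maty":("y","mat",.4785,.1188,0)}
for k in sys.argv[2:]:
    c,kd,x,y,z=P[k]; print(k,[fit(n,im[n],c,kd,x,y,z) for n in("top","scene")])
print(sense()["ee_pos"])
for n in im: cv2.imwrite(f"pics/{sys.argv[1]}_{n}.png",im[n])
E
python3 -m creep '[{"dp":[-3,-3,0],"twist":0,"fingers":1},{"dp":[-3,-3,0],"twist":0,"fingers":1},{"dp":[-3,-3,0],"twist":0,"fingers":1},{"dp":[-3,-3,0],"twist":0,"fingers":1},{"dp":[-3.4,-2.9,-2],"twist":0,"fingers":1},{"dp":[0,0,-2],"twist":0,"fingers":1},{"dp":[0,0,0],"twist":0,"fingers":1},{"dp":[0,0,0],"twist":0,"fingers":1}]'
python3 look.py a Ya Yb Ga Gb lid matg maty
python3 - <<'E'
import cv2
cv2.imwrite("pics/a_c.png",cv2.resize(cv2.imread("pics/a_scene.png")[130:330,80:340],(780,600)))
E
```

```text
time: 9.8
ee_pos: [0.5164, -0.4011, 0.1192]
eef_rot: [3.141, 0.001, 1.513]
force: [-0.9, 0.6, 0.5]
width: 1.003
gripper_force: 0.0
Ya [(0.529, -0.3846, 0.21), (0.5165, -0.3998, 0.94)]
Yb [(0.3952, -0.276, 0.24), (0.3836, -0.2909, 0.92)]
Ga [(0.4012, 0.283, 0.95), (0.4035, 0.2852, 0.96)]
Gb [(0.5473, 0.4095, 0.94), (0.5496, 0.4115, 0.97)]
lid [(0.6735, 0.0348, 0.94), (0.6757, 0.036, 0.93)]
matg [(0.4834, -0.1035, 0.98), (0.4852, -0.1012, 0.98)]
maty [(0.4784, 0.1176, 0.98), (0.4813, 0.1197, 0.95)]
[ 0.51650868 -0.40135345  0.11961672]
```

View pics/a_c.png

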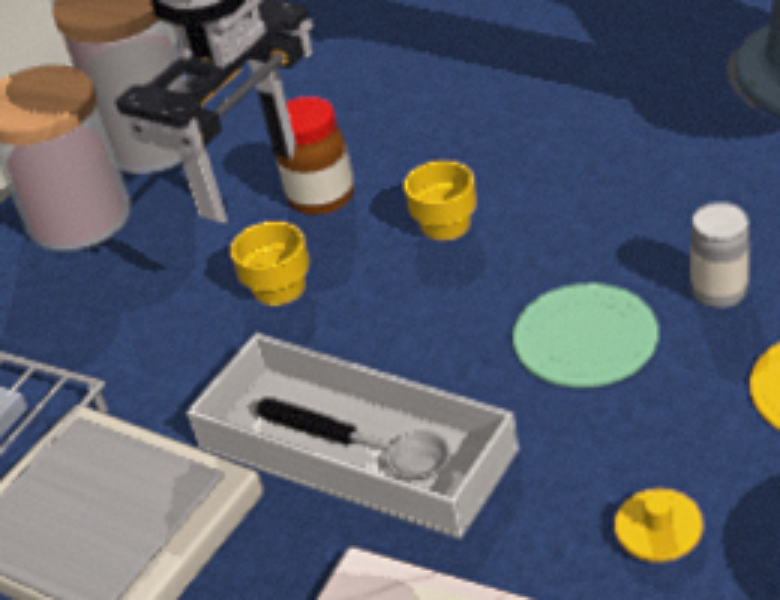

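The spoon lies flat in the tray. The cup under the gripper is still where I measured it, so I'll grasp it.

```bash
python3 -m creep '[{"dp":[-0.1,0,-3],"twist":0,"fingers":1},{"dp":[0,0,-3],"twist":0,"fingers":1},{"dp":[0,0,-2],"twist":0,"fingers":1},{"dp":[0,0,-0.9],"twist":0,"fingers":1},{"dp":[0,0,0],"twist":0,"fingers":0.2},{"dp":[0,0,0],"twist":0,"fingers":0.2},{"dp":[0,0,0],"twist":0,"fingers":0.2},{"dp":[0,0,0],"twist":0,"fingers":0.2}]' 9
python3 -m creep '[{"dp":[0,0,0],"twist":0,"fingers":0.2},{"dp":[0,0,0],"twist":0,"fingers":0.2},{"dp":[0,0,1],"twist":0,"fingers":0.2},{"dp":[0,0,3],"twist":0,"fingers":0.2},{"dp":[0,0,3],"twist":0,"fingers":0.2},{"dp":[0,0,3],"twist":0,"fingers":0.2},{"dp":[0,0,3],"twist":0,"fingers":0.2},{"dp":[0,0,3],"twist":0,"fingers":0.2}]'
```

```text
time: 10.9
ee_pos: [0.5149, -0.4022, 0.0306]
eef_rot: [3.14, 0.001, 1.512]
force: [1.4, -0.8, 3.5]
width: 0.7
gripper_force: 8.9
time: 11.9
ee_pos: [0.5136, -0.4012, 0.1899]
eef_rot: [-3.14, -0.001, 1.512]
force: [0.8, -0.1, -0.1]
width: 0.697
gripper_force: 8.9
```

```bash
python3 -m creep '[{"dp":[0,3,0],"twist":0,"fingers":0.2},{"dp":[-0.5,5,0],"twist":0,"fingers":0.2},{"dp":[-0.5,5,0],"twist":0,"fingers":0.2},{"dp":[-0.5,5,0],"twist":0,"fingers":0.2},{"dp":[-0.5,5,0],"twist":0,"fingers":0.2},{"dp":[-0.5,5,0],"twist":0,"fingers":0.2},{"dp":[-0.4,5,0],"twist":0,"fingers":0.2},{"dp":[-0.4,5,0],"twist":0,"fingers":0.2}]'
python3 -m creep '[{"dp":[-0.6,5,0],"twist":0,"fingers":0.2},{"dp":[0,5,0],"twist":0,"fingers":0.2},{"dp":[0,3,0],"twist":0,"fingers":0.2},{"dp":[0,1,-3],"twist":0,"fingers":0.2},{"dp":[0,0,-4],"twist":0,"fingers":0.2},{"dp":[0,0,-3.5],"twist":0,"fingers":0.2},{"dp":[0,0,-2],"twist":0,"fingers":0.2},{"dp":[0,0,0],"twist":0,"fingers":0.2}]'
```

```text
time: 12.9
ee_pos: [0.4802, -0.02, 0.1892]
eef_rot: [-3.141, -0.0, 1.512]
force: [0.4, 0.2, -1.0]
width: 0.7
gripper_force: 8.9
time: 13.9
ee_pos: [0.4732, 0.1183, 0.0627]
eef_rot: [-3.137, 0.0, 1.512]
force: [-1.2, -0.0, -0.5]
width: 0.696
gripper_force: 8.9
```

```bash
python3 -m creep '[{"dp":[0.6,0,-1],"twist":0,"fingers":0.2},{"dp":[0,0,-0.8],"twist":0,"fingers":0.2},{"dp":[0,0,-0.5],"twist":0,"fingers":0.2},{"dp":[0,0,-0.3],"twist":0,"fingers":0.2},{"dp":[0,0,-0.1],"twist":0,"fingers":0.2},{"dp":[0,0,0],"twist":0,"fingers":0.2},{"dp":[0,0,0],"twist":0,"fingers":0.2},{"dp":[0,0,0],"twist":0,"fingers":0.2}]'
```

```text
time: 14.9
ee_pos: [0.4813, 0.1184, 0.0376]
eef_rot: [3.141, -0.0, 1.512]
force: [-0.7, -0.7, -0.6]
width: 0.697
gripper_force: 8.9
```

```bash
python3 -m creep '[{"dp":[0,0,-0.2],"twist":0,"fingers":0.2},{"dp":[0,0,0],"twist":0,"fingers":0.2},{"dp":[0,0,0],"twist":0,"fingers":0.6},{"dp":[0,0,0],"twist":0,"fingers":0.8},{"dp":[0,0,0],"twist":0,"fingers":0.8},{"dp":[0,0,2],"twist":0,"fingers":0.8},{"dp":[0,0,4],"twist":0,"fingers":1},{"dp":[0,0,5],"twist":0,"fingers":1}]'
python3 -m creep '[{"dp":[-1,-5,2],"twist":0,"fingers":1},{"dp":[-1,-5,0],"twist":0,"fingers":1},{"dp":[-1,-5,0],"twist":0,"fingers":1},{"dp":[-1,-5,0],"twist":0,"fingers":1},{"dp":[-2,-5,0],"twist":0,"fingers":1},{"dp":[-2,-5,0],"twist":0,"fingers":1},{"dp":[-1,-5,0],"twist":0,"fingers":1},{"dp":[-1,-5,0],"twist":0,"fingers":1}]'
sed -i 's/^for k in sys/P["Y1"]=("y","cup",.480,.1187,.005)\n&/' look.py
python3 look.py b Y1 Yb Ga Gb lid
```

```text
time: 15.9
ee_pos: [0.4802, 0.1183, 0.1457]
eef_rot: [-3.139, 0.0, 1.512]
force: [1.7, 0.5, 0.7]
width: 0.997
gripper_force: 0.0
time: 16.9
ee_pos: [0.3805, -0.2833, 0.1657]
eef_rot: [3.141, 0.0, 1.511]
force: [0.3, 0.2, 0.5]
width: 0.995
gripper_force: 0.0
Y1 [(0.4725, 0.1111, 2.77), (0.5098, 0.1285, 2.12)]
Yb [(0.3938, -0.2798, 0.35), (0.3836, -0.2909, 0.92)]
Ga [(0.4012, 0.2831, 0.96), (0.4039, 0.2848, 0.98)]
Gb [(0.5472, 0.4094, 0.94), (0.55, 0.4116, 0.96)]
lid [(0.6735, 0.0348, 0.94), (0.6756, 0.0359, 0.92)]
[ 0.38030507 -0.28534427  0.16587231]
```

```bash
python3 -m creep '[{"dp":[0.2,-0.7,-3],"twist":0,"fingers":1},{"dp":[0,0,-4],"twist":0,"fingers":1},{"dp":[0,0,-4],"twist":0,"fingers":1},{"dp":[0,0,-2],"twist":0,"fingers":1},{"dp":[0,0,-0.6],"twist":0,"fingers":1},{"dp":[0,0,0],"twist":0,"fingers":0.2},{"dp":[0,0,0],"twist":0,"fingers":0.2},{"dp":[0,0,0],"twist":0,"fingers":0.2}]'
python3 -m creep '[{"dp":[0,0,0],"twist":0,"fingers":0.2},{"dp":[0,0,0],"twist":0,"fingers":0.2},{"dp":[0,0,1],"twist":0,"fingers":0.2},{"dp":[0,0,3],"twist":0,"fingers":0.2},{"dp":[0,0,3],"twist":0,"fingers":0.2},{"dp":[0,0,3],"twist":0,"fingers":0.2},{"dp":[0,0,3],"twist":0,"fingers":0.2},{"dp":[0,0,0],"twist":0,"fingers":0.2}]'
python3 - <<'E'
import cv2,numpy as np
s=cv2.imread("pics/b_scene.png");t=cv2.imread("pics/b_top.png")
cv2.imwrite("pics/b_c.png",np.hstack([cv2.resize(t[200:275,220:320],(400,300)),cv2.resize(s[205:280,310:410],(400,300))]))
hsv=cv2.cvtColor(t,cv2.COLOR_BGR2HSV); print(hsv[236,245:297:2].tolist())
E
```

```text
time: 18.0
ee_pos: [0.3838, -0.2892, 0.0304]
eef_rot: [3.14, 0.001, 1.512]
force: [0.7, -0.6, 0.4]
width: 0.715
gripper_force: 0.0
time: 19.0
ee_pos: [0.3842, -0.2898, 0.1618]
eef_rot: [3.138, 0.004, 1.512]
force: [0.3, 0.2, -0.8]
width: 0.693
gripper_force: 9.0
[[111, 167, 131], [28, 165, 255], [28, 163, 251], [28, 162, 250], [28, 163, 251], [29, 163, 251], [22, 192, 191], [23, 192, 187], [22, 192, 137], [23, 187, 181], [23, 187, 180], [23, 185, 181], [23, 185, 181], [23, 186, 180], [23, 184, 180], [23, 185, 181], [26, 178, 247], [30, 137, 255], [21, 197, 145], [23, 184, 212], [23, 184, 212], [24, 184, 211], [24, 185, 212], [23, 185, 178], [23, 188, 194], [111, 154, 71]]
```

View pics/b_c.png

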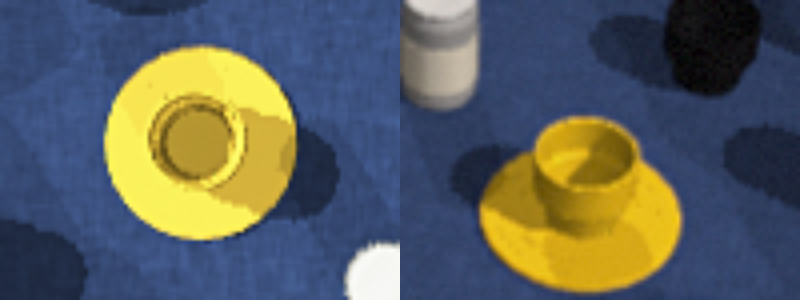

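```bash
python3 - <<'E'
from h import *
print(ray("top",[(269.4,235.25)],.059),ray("scene",[(356.6,243.6)],.059))
E
python3 -m creep '[{"dp":[1.5,3,1],"twist":0,"fingers":0.2},{"dp":[1.5,5,0],"twist":0,"fingers":0.2},{"dp":[1.5,5,0],"twist":0,"fingers":0.2},{"dp":[1.5,5,0],"twist":0,"fingers":0.2},{"dp":[1.5,5,0],"twist":0,"fingers":0.2},{"dp":[1,5,0],"twist":0,"fingers":0.2},{"dp":[1,5,0],"twist":0,"fingers":0.2},{"dp":[0.1,5,0],"twist":0,"fingers":0.2}]'
python3 -m creep '[{"dp":[0,3,0],"twist":0,"fingers":0.2},{"dp":[0,0,0],"twist":0,"fingers":0.2},{"dp":[0,0,-2],"twist":0,"fingers":0.2},{"dp":[0,0,-2],"twist":0,"fingers":0.2},{"dp":[0,0,-1.5],"twist":0,"fingers":0.2},{"dp":[0,0,0],"twist":0,"fingers":0.2},{"dp":[0,0,0],"twist":0,"fingers":0.2},{"dp":[0,0,0],"twist":0,"fingers":0.2}]'
python3 - <<'E'
from h import *
s=snapshot("scene");print(sense()["ee_pos"]);cv2.imwrite("pics/c_scene.png",s)
cv2.imwrite("pics/c_c.png",cv2.resize(s[185:285,300:420],(720,600),interpolation=cv2.INTER_CUBIC))
E
```

```text
[[0.4785821  0.11845224 0.059     ]] [[0.48101653 0.11872748 0.059     ]]
time: 20.0
ee_pos: [0.4784, 0.093, 0.1676]
eef_rot: [-3.139, 0.0, 1.512]
force: [0.4, -0.1, -0.5]
width: 0.696
gripper_force: 9.0
time: 21.0
ee_pos: [0.4799, 0.1213, 0.1153]
eef_rot: [3.14, -0.0, 1.512]
force: [-0.4, 0.2, 0.1]
width: 0.696
gripper_force: 9.0
[0.47983268 0.12133081 0.11528156]
```

View pics/c_c.png

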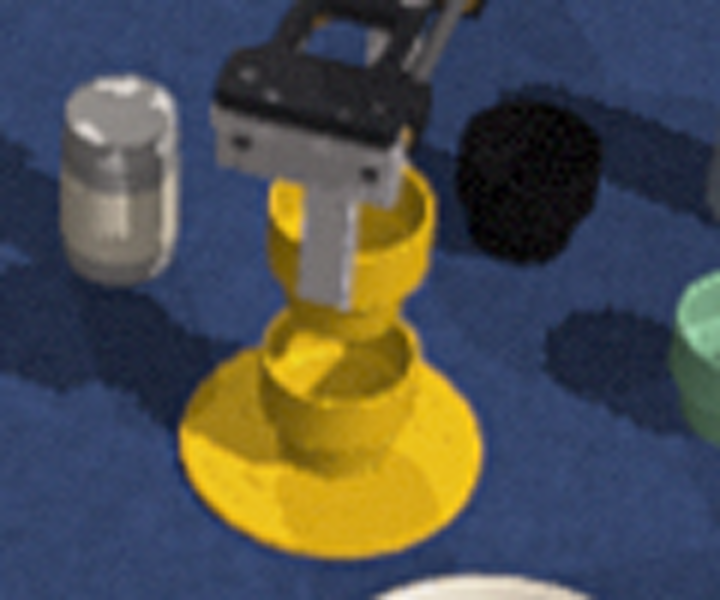

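```bash
cat > hul.py <<'E'
from h import *
def ext(x,y,z0,zs=(.03,.054)):
    t=np.linspace(0,6.283,200)
    p=pix("scene",np.concatenate([np.c_[x+.033*np.cos(t),y+.033*np.sin(t),0*t+z0+z] for z in zs]))
    return p[:,0].min().round(2),p[:,0].max().round(2),p[:,1].min().round(2)
E
python3 - <<'E'
from hul import *
print("base",ext(.480,.1185,.005),"seen",300+258/6,300+418/6)
for y in(.1165,.1185,.1205): print(y,ext(.480,y,.085))
print("seen",300+267/6,300+436/6)
s=cv2.imread("pics/c_scene.png"); hsv=cv2.cvtColor(s,cv2.COLOR_BGR2HSV)
m=cv2.inRange(hsv,*RNG["y"])
for v in(222,224,226,228): u=np.flatnonzero(m[v,335:385]); print(v,335+u.min(),335+u.max())
E
```

```text
base (np.float64(343.1), np.float64(369.73), np.float64(234.31)) seen 343.0 369.6666666666667
0.1165 (np.float64(343.71), np.float64(371.67), np.float64(210.4))
0.1185 (np.float64(344.5), np.float64(372.48), np.float64(210.56))
0.1205 (np.float64(345.29), np.float64(373.29), np.float64(210.73))
seen 344.5 372.6666666666667
222 345 372
224 345 371
226 345 371
228 345 370
```

The held cup and the base cup line up to within about 0.5 mm, so I'll lower it.

```bash
python3 -m creep '[{"dp":[0,0,-1.5],"twist":0,"fingers":0.2},{"dp":[0,0,-1.2],"twist":0,"fingers":0.2},{"dp":[0,0,-0.8],"twist":0,"fingers":0.2},{"dp":[0,0,-0.7],"twist":0,"fingers":0.2},{"dp":[0,0,-0.4],"twist":0,"fingers":0.2},{"dp":[0,0,-0.3],"twist":0,"fingers":0.2},{"dp":[0,0,0],"twist":0,"fingers":0.2},{"dp":[0,0,0],"twist":0,"fingers":0.2}]'
```

```text
time: 22.05
ee_pos: [0.4794, 0.1214, 0.0657]
eef_rot: [3.141, -0.0, 1.512]
force: [1.4, 0.9, -1.4]
width: 0.696
gripper_force: 9.0
```

```bash
python3 -m creep '[{"dp":[0.05,0,-0.15],"twist":0,"fingers":0.2},{"dp":[0,0,-0.05],"twist":0,"fingers":0.2},{"dp":[0,0,0],"twist":0,"fingers":0.2},{"dp":[0,0,0],"twist":0,"fingers":0.2},{"dp":[0,0,0],"twist":0,"fingers":0.2},{"dp":[0,0,0],"twist":0,"fingers":0.2},{"dp":[0,0,0],"twist":0,"fingers":0.2},{"dp":[0,0,0],"twist":0,"fingers":0.2}]'
python3 -m creep '[{"dp":[0,0,0],"twist":0,"fingers":0.6},{"dp":[0,0,0],"twist":0,"fingers":0.8},{"dp":[0,0,0],"twist":0,"fingers":0.8},{"dp":[0,0,2],"twist":0,"fingers":0.8},{"dp":[0,0,4],"twist":0,"fingers":1},{"dp":[0,0,4],"twist":0,"fingers":1},{"dp":[0,2,1],"twist":0,"fingers":1},{"dp":[0,3,0],"twist":0,"fingers":1}]'
python3 -m creep '[{"dp":[-1,5,0],"twist":0,"fingers":1},{"dp":[-2,3,0],"twist":0,"fingers":1},{"dp":[-2,2,0],"twist":0,"fingers":1},{"dp":[-2.7,1.3,-1],"twist":0,"fingers":1},{"dp":[0,0,-3],"twist":0,"fingers":1},{"dp":[0,0,0],"twist":0,"fingers":1},{"dp":[0,0,0],"twist":0,"fingers":1},{"dp":[0,0,0],"twist":0,"fingers":1}]'
python3 look.py d Ga Gb lid matg
python3 - <<'E'
import cv2,numpy as np
s=cv2.imread("pics/d_scene.png")
cv2.imwrite("pics/d_c.png",cv2.resize(s[205:280,310:410],(800,600),interpolation=cv2.INTER_CUBIC))
E
```

```text
time: 23.05
ee_pos: [0.4797, 0.1214, 0.0635]
eef_rot: [3.142, 0.0, 1.512]
force: [0.2, 0.3, -0.6]
width: 0.689
gripper_force: 9.0
time: 24.05
ee_pos: [0.4808, 0.1716, 0.1752]
eef_rot: [3.138, -0.001, 1.51]
force: [-0.4, 0.2, 0.6]
width: 1.0
gripper_force: 0.0
time: 25.05
ee_pos: [0.4038, 0.2845, 0.1348]
eef_rot: [3.14, -0.001, 1.511]
force: [-0.4, -0.3, 0.1]
width: 1.002
gripper_force: 0.0
Ga [(0.4041, 0.2625, 0.27), (0.4035, 0.2852, 0.97)]
Gb [(0.5472, 0.4096, 0.94), (0.5501, 0.4116, 0.96)]
lid [(0.6735, 0.0348, 0.94), (0.6755, 0.0358, 0.92)]
matg [(0.4833, -0.1034, 0.98), (0.4852, -0.1012, 0.98)]
[0.40353798 0.28445647 0.13444035]
```

View pics/d_c.png

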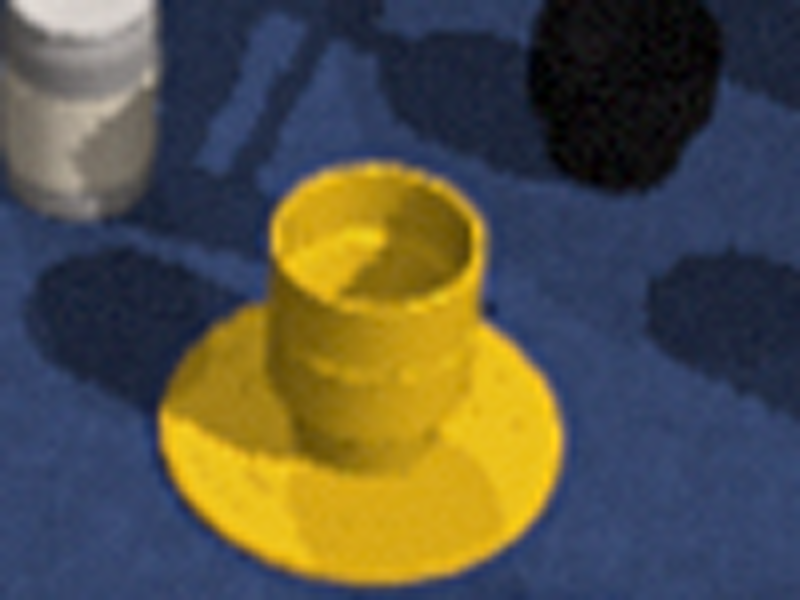

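The second yellow cup is nested fully and upright. Next is the first green cup.

```bash
python3 -c "
from hul import *
print(ext(.480,.1187,.033))"
python3 -m creep '[{"dp":[-0.1,0,-3],"twist":0,"fingers":1},{"dp":[0,0,-4],"twist":0,"fingers":1},{"dp":[0,0,-2],"twist":0,"fingers":1},{"dp":[0,0,-1.4],"twist":0,"fingers":1},{"dp":[0,0,0],"twist":0,"fingers":0.2},{"dp":[0,0,0],"twist":0,"fingers":0.2},{"dp":[0,0,0],"twist":0,"fingers":0.2},{"dp":[0,0,0],"twist":0,"fingers":0.2}]'
python3 -m creep '[{"dp":[0,0,0],"twist":0,"fingers":0.2},{"dp":[0,0,0],"twist":0,"fingers":0.2},{"dp":[0,0,1],"twist":0,"fingers":0.2},{"dp":[0,0,3],"twist":0,"fingers":0.2},{"dp":[0,0,3],"twist":0,"fingers":0.2},{"dp":[0,0,4],"twist":0,"fingers":0.2},{"dp":[0,0,4],"twist":0,"fingers":0.2},{"dp":[0,0,4],"twist":0,"fingers":0.2}]'
```

```text
(np.float64(343.65), np.float64(370.75), np.float64(226.27))
time: 26.15
ee_pos: [0.4027, 0.2847, 0.0305]
eef_rot: [3.139, -0.001, 1.512]
force: [0.1, -1.1, 3.1]
width: 0.697
gripper_force: 9.0
time: 27.15
ee_pos: [0.4009, 0.2841, 0.2206]
eef_rot: [-3.141, 0.0, 1.512]
force: [0.2, 0.1, -0.9]
width: 0.7
gripper_force: 9.0
```

```bash
python3 -m creep '[{"dp":[1,-3,0],"twist":0,"fingers":0.2},{"dp":[1,-5,0],"twist":0,"fingers":0.2},{"dp":[1,-5,0],"twist":0,"fingers":0.2},{"dp":[1,-5,0],"twist":0,"fingers":0.2},{"dp":[1,-5,0],"twist":0,"fingers":0.2},{"dp":[1,-5,0],"twist":0,"fingers":0.2},{"dp":[1,-5,0],"twist":0,"fingers":0.2},{"dp":[1.3,-5.6,0],"twist":0,"fingers":0.2}]'
python3 -m creep '[{"dp":[0,0,-4],"twist":0,"fingers":0.2},{"dp":[0,0,-5],"twist":0,"fingers":0.2},{"dp":[0,0,-5],"twist":0,"fingers":0.2},{"dp":[0,0,-2.5],"twist":0,"fingers":0.2},{"dp":[0,0,-1],"twist":0,"fingers":0.2},{"dp":[0,0,-0.5],"twist":0,"fingers":0.2},{"dp":[0,0,0],"twist":0,"fingers":0.2},{"dp":[0,0,0],"twist":0,"fingers":0.2}]'
python3 - <<'E'
from hul import *
for f in("c","d"):
    s=cv2.imread(f"pics/{f}_scene.png"); m=cv2.inRange(cv2.cvtColor(s,cv2.COLOR_BGR2HSV),(18,80,40),(40,255,255))
    for u in (354,357,360): print(f,u,np.flatnonzero(m[200:260,u])[:6]+200)
d=cv2.imread("pics/d_scene.png"); print(d[222:230,357].tolist())
t=np.linspace(0,6.283,300)
p=pix("scene",np.c_[.48+.033*np.cos(t),.1187+.033*np.sin(t),0*t+.087]); print(p[abs(p[:,0]-357)<.5].round(1))
E
```

```text
time: 28.15
ee_pos: [0.4843, -0.1029, 0.2194]
eef_rot: [-3.141, -0.001, 1.512]
force: [0.7, 0.1, -0.9]
width: 0.698
gripper_force: 9.0
time: 29.15
ee_pos: [0.4856, -0.102, 0.0406]
eef_rot: [3.14, 0.001, 1.512]
force: [0.9, 0.6, -0.4]
width: 0.701
gripper_force: 9.0
c 354 [236 237 238 239 240 241]
c 357 [237 238 239 240 241 242]
c 360 [219 220 221 222 223 224]
d 354 [226 227 228 229 230 231]
d 357 [225 226 227 228 229 230]
d 360 [226 227 228 229 230 231]
[[97, 62, 45], [99, 59, 43], [95, 63, 52], [83, 127, 147], [42, 173, 209], [20, 146, 185], [18, 140, 178], [19, 142, 178]]
[[356.5 244.5]
 [356.8 244.6]
 [357.1 244.6]
 [357.4 244.6]
 [357.3 226.3]
 [357.  226.3]
 [356.7 226.3]]
```

```bash
python3 - <<'E'
import cv2
b=cv2.imread("pics/b_scene.png"); print(b[230:238,356].tolist())
E
python3 -m creep '[{"dp":[-0.1,0,-0.3],"twist":0,"fingers":0.2},{"dp":[0,0,-0.2],"twist":0,"fingers":0.2},{"dp":[0,0,0],"twist":0,"fingers":0.2},{"dp":[0,0,0],"twist":0,"fingers":0.2},{"dp":[0,0,0],"twist":0,"fingers":0.2},{"dp":[0,0,0],"twist":0,"fingers":0.2},{"dp":[0,0,0],"twist":0,"fingers":0.2},{"dp":[0,0,0],"twist":0,"fingers":0.2}]'
```

```text
[[107, 69, 51], [108, 67, 50], [108, 63, 45], [99, 69, 63], [72, 130, 163], [24, 171, 219], [14, 144, 186], [19, 140, 182]]
time: 30.15
ee_pos: [0.484, -0.1024, 0.0353]
eef_rot: [3.142, 0.001, 1.512]
force: [-2.1, -1.8, 5.4]
width: 0.701
gripper_force: 9.0
```

```bash
python3 -m creep '[{"dp":[0,0,0],"twist":0,"fingers":0.6},{"dp":[0,0,0],"twist":0,"fingers":0.8},{"dp":[0,0,0],"twist":0,"fingers":0.8},{"dp":[0,0,2],"twist":0,"fingers":0.8},{"dp":[0,0,5],"twist":0,"fingers":1},{"dp":[0,0,5],"twist":0,"fingers":1},{"dp":[0,2,4],"twist":0,"fingers":1},{"dp":[0,4,0],"twist":0,"fingers":1}]'
python3 -m creep '[{"dp":[1,5,0],"twist":0,"fingers":1},{"dp":[1,5,0],"twist":0,"fingers":1},{"dp":[1,5,0],"twist":0,"fingers":1},{"dp":[1,5,0],"twist":0,"fingers":1},{"dp":[1,5,0],"twist":0,"fingers":1},{"dp":[1,5,0],"twist":0,"fingers":1},{"dp":[0.5,5,0],"twist":0,"fingers":1},{"dp":[0,5,0],"twist":0,"fingers":1}]'
python3 -m creep '[{"dp":[0,5,-4],"twist":0,"fingers":1},{"dp":[0,0.3,-4],"twist":0,"fingers":1},{"dp":[0,0,0],"twist":0,"fingers":1},{"dp":[0,0,0],"twist":0,"fingers":1},{"dp":[0,0,0],"twist":0,"fingers":1},{"dp":[0,0,0],"twist":0,"fingers":1},{"dp":[0,0,0],"twist":0,"fingers":1},{"dp":[0,0,0],"twist":0,"fingers":1}]'
python3 look.py e Gb lid
python3 - <<'E'
from h import *
t=cv2.imread("pics/e_top.png");s=cv2.imread("pics/e_scene.png")
cr=lambda i,x,y:cv2.resize(i[y:y+45,x:x+60],(400,300),interpolation=cv2.INTER_CUBIC)
for n,i in(("top",t),("scene",s)):
    for x,y,zs in((.480,.1187,(.059,.087)),(.484,-.1023,(.059,))): print(n,pix(n,[(x,y,z) for z in zs]).round(1).tolist())
cv2.imwrite("pics/e_c.png",np.vstack([np.hstack([cr(t,240,212),cr(t,322,212)]),np.hstack([cr(s,327,215),cr(s,245,205)])]))
E
```

```text
time: 31.15
ee_pos: [0.4861, -0.0424, 0.1987]
eef_rot: [3.134, 0.002, 1.509]
force: [0.8, 0.2, 0.3]
width: 0.999
gripper_force: 0.0
time: 32.15
ee_pos: [0.5487, 0.36, 0.1941]
eef_rot: [-3.141, 0.0, 1.512]
force: [0.2, -0.4, -0.5]
width: 1.003
gripper_force: 0.0
time: 33.15
ee_pos: [0.5488, 0.4101, 0.1157]
eef_rot: [3.141, -0.0, 1.512]
force: [0.6, 1.2, 0.0]
width: 1.001
gripper_force: 0.0
Gb [(0.5515, 0.3963, 0.5), (0.5506, 0.4113, 0.95)]
lid [(0.6735, 0.0348, 0.94), (0.6757, 0.0358, 0.92)]
[0.548704   0.41015248 0.11544923]
top [[269.3, 234.7], [268.7, 234.1]]
top [[353.8, 235.2]]
scene [[356.7, 243.3], [357.4, 235.3]]
scene [[274.4, 225.8]]
```

View pics/e_c.png

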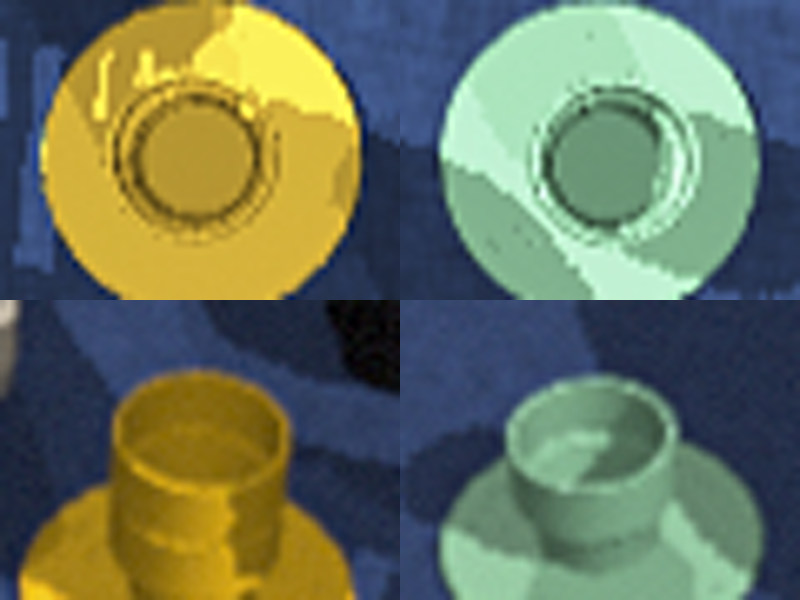

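Run:
```python
from h import *
from scipy.optimize import least_squares
def tri(t,s,bt=(-.4,.05),bs=(-.6,-.2)):
    f=lambda X:np.r_[pix("top",[X])[0]+bt-t,pix("scene",[X])[0]+bs-s]
    r=least_squares(f,[.48,.0,.06]); return r.x.round(4),r.fun.round(2)
print("base Y",tri((268.9,234.75),(356.1,243.1)))
print("stack Y",tri((268.97,235.5),(356.65,234.15)))
print("base G",tri((353.9,236.0),(273.4,224.45)))
```

```text
base Y (array([0.48  , 0.1187, 0.0591]), array([ 0.01, -0.  ,  0.01,  0.  ]))
stack Y (array([0.4766, 0.1172, 0.0866]), array([-0.1 ,  0.02, -0.09, -0.  ]))
base G (array([ 0.4822, -0.1037,  0.061 ]), array([ 0.11, -0.04,  0.12,  0.01]))
```

Triangulating the rims puts the yellow stack's rim at z = 86.6 mm against an expected 87, so it is home. It shifted about 3 mm on release, to (0.4766, 0.1172). The green base is at (0.482, -0.1037). I'll grasp the second green cup.

```bash
python3 -m creep '[{"dp":[0,0,-3],"twist":0,"fingers":1},{"dp":[0,0,-3],"twist":0,"fingers":1},{"dp":[0,0,-1.5],"twist":0,"fingers":1},{"dp":[0,0,-1],"twist":0,"fingers":1},{"dp":[0,0,0],"twist":0,"fingers":0.2},{"dp":[0,0,0],"twist":0,"fingers":0.2},{"dp":[0,0,0],"twist":0,"fingers":0.2},{"dp":[0,0,0],"twist":0,"fingers":0.2}]'
python3 -m creep '[{"dp":[0,0,0],"twist":0,"fingers":0.2},{"dp":[0,0,0],"twist":0,"fingers":0.2},{"dp":[0,0,1],"twist":0,"fingers":0.2},{"dp":[0,0,3],"twist":0,"fingers":0.2},{"dp":[0,-1,4],"twist":0,"fingers":0.2},{"dp":[0,-2,4],"twist":0,"fingers":0.2},{"dp":[0,-3,4],"twist":0,"fingers":0.2},{"dp":[0,-4,2],"twist":0,"fingers":0.2}]'
python3 -m creep '[{"dp":[-1,-5,0],"twist":0,"fingers":0.2},{"dp":[-1,-5,0],"twist":0,"fingers":0.2},{"dp":[-1,-5,0],"twist":0,"fingers":0.2},{"dp":[-1,-5,0],"twist":0,"fingers":0.2},{"dp":[-1,-5,0],"twist":0,"fingers":0.2},{"dp":[-1,-5,0],"twist":0,"fingers":0.2},{"dp":[-0.6,-5,0],"twist":0,"fingers":0.2},{"dp":[0,-5,0],"twist":0,"fingers":0.2}]'
python3 -m creep '[{"dp":[0,-1.4,-2],"twist":0,"fingers":0.2},{"dp":[0,0,-4],"twist":0,"fingers":0.2},{"dp":[0,0,-3],"twist":0,"fingers":0.2},{"dp":[0,0,-1],"twist":0,"fingers":0.2},{"dp":[0,0,0],"twist":0,"fingers":0.2},{"dp":[0,0,0],"twist":0,"fingers":0.2},{"dp":[0,0,0],"twist":0,"fingers":0.2},{"dp":[0,0,0],"twist":0,"fingers":0.2}]'
python3 look.py f Gb lid
python3 - <<'E'
from h import *
s=cv2.imread("pics/f_scene.png")
cv2.imwrite("pics/f_c.png",cv2.resize(s[165:255,230:320],(600,600),interpolation=cv2.INTER_CUBIC))
E
```

```text
time: 34.25
ee_pos: [0.5494, 0.4105, 0.0316]
eef_rot: [3.14, -0.001, 1.512]
force: [-0.6, 0.1, 2.6]
width: 0.712
gripper_force: 9.0
time: 35.25
ee_pos: [0.5492, 0.3099, 0.2132]
eef_rot: [3.139, -0.001, 1.513]
force: [1.2, -0.5, -0.5]
width: 0.705
gripper_force: 9.0
time: 36.25
ee_pos: [0.4818, -0.0911, 0.2103]
eef_rot: [-3.141, -0.0, 1.512]
force: [0.6, 1.1, -0.8]
width: 0.709
gripper_force: 9.0
time: 37.25
ee_pos: [0.4832, -0.104, 0.1111]
eef_rot: [3.14, 0.0, 1.512]
force: [-0.5, -0.9, -0.4]
width: 0.707
gripper_force: 9.0
Gb [None, None]
lid [(0.6735, 0.0348, 0.95), (0.6757, 0.0358, 0.92)]
[ 0.48290246 -0.10389952  0.11077892]
```

View pics/f_c.png

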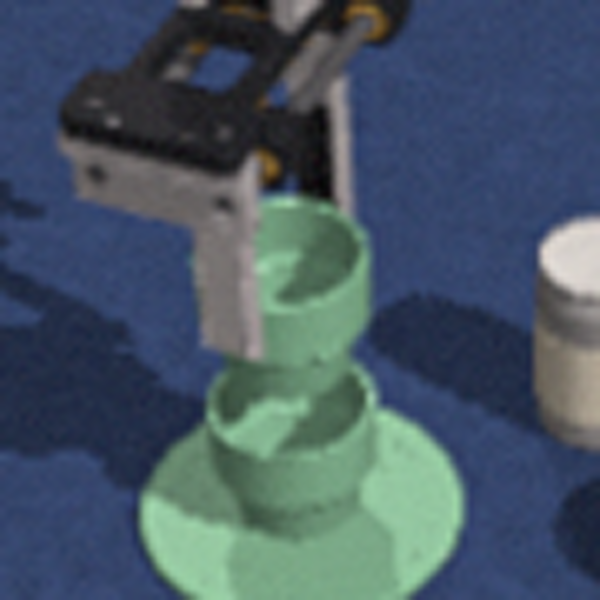

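Run:
```python
from hul import *
print("base",ext(.4822,-.1037,.005),"seen 260.55 286.2 v",165+362/6.667-.5)
for y in(-.106,-.1037,-.1015): print(y,ext(.483,y,.0798))
print("seen 258.3 285.3 v",165+195/6.667-.5)
```

```text
base (np.float64(261.54), np.float64(287.14), np.float64(216.93)) seen 260.55 286.2 v 218.7972851357432
-0.106 (np.float64(258.23), np.float64(284.99), np.float64(194.96))
-0.1037 (np.float64(259.08), np.float64(285.83), np.float64(195.13))
-0.1015 (np.float64(259.88), np.float64(286.64), np.float64(195.3))
seen 258.3 285.3 v 193.74853757312135
```

```bash
python3 -m creep '[{"dp":[-0.05,-0.05,-1],"twist":0,"fingers":0.2},{"dp":[0,0,-1],"twist":0,"fingers":0.2},{"dp":[0,0,-0.8],"twist":0,"fingers":0.2},{"dp":[0,0,-0.7],"twist":0,"fingers":0.2},{"dp":[0,0,-0.5],"twist":0,"fingers":0.2},{"dp":[0,0,-0.3],"twist":0,"fingers":0.2},{"dp":[0,0,-0.2],"twist":0,"fingers":0.2},{"dp":[0,0,0],"twist":0,"fingers":0.2}]'
python3 -m creep '[{"dp":[0,0,0],"twist":0,"fingers":0.2},{"dp":[0,0,-0.1],"twist":0,"fingers":0.2},{"dp":[0,0,-0.05],"twist":0,"fingers":0.2},{"dp":[0,0,0],"twist":0,"fingers":0.2},{"dp":[0,0,0],"twist":0,"fingers":0.2},{"dp":[0,0,0],"twist":0,"fingers":0.2},{"dp":[0,0,0],"twist":0,"fingers":0.2},{"dp":[0,0,0],"twist":0,"fingers":0.2}]'
```

```text
time: 38.35
ee_pos: [0.4823, -0.1044, 0.0655]
eef_rot: [3.141, 0.0, 1.512]
force: [0.4, -0.5, -0.9]
width: 0.707
gripper_force: 9.0
time: 39.35
ee_pos: [0.4825, -0.1045, 0.0645]
eef_rot: [3.141, 0.0, 1.512]
force: [-1.1, 0.5, 5.5]
width: 0.706
gripper_force: 9.0
```

```bash
python3 -m creep '[{"dp":[0,0,0],"twist":0,"fingers":0.5},{"dp":[0,0,0],"twist":0,"fingers":0.6},{"dp":[0,0,0],"twist":0,"fingers":0.8},{"dp":[0,0,0],"twist":0,"fingers":0.8},{"dp":[0,0,2],"twist":0,"fingers":0.8},{"dp":[0,0,4],"twist":0,"fingers":0.8},{"dp":[0,0,4],"twist":0,"fingers":0.8},{"dp":[2,1,1],"twist":0,"fingers":0.5}]'
python3 -m creep '[{"dp":[3.5,3,0],"twist":0,"fingers":0},{"dp":[3.5,3,0],"twist":0,"fingers":0},{"dp":[3.5,3,0],"twist":0,"fingers":0},{"dp":[3.5,3,0],"twist":0,"fingers":0},{"dp":[3.2,1,-2],"twist":0,"fingers":0},{"dp":[0,0,-4],"twist":0,"fingers":0},{"dp":[0,0,-2],"twist":0,"fingers":0},{"dp":[0,0,0],"twist":0,"fingers":0}]'
python3 look.py g lid
python3 - <<'E'
from h import *
t=cv2.imread("pics/g_top.png");s=cv2.imread("pics/g_scene.png")
cr=lambda i,x,y:cv2.resize(i[y:y+45,x:x+60],(400,300),interpolation=cv2.INTER_CUBIC)
for n in("top","scene"):print(n,pix(n,[(.482,-.104,.087)]).round(1).tolist())
cv2.imwrite("pics/g_c.png",np.vstack([np.hstack([cr(t,322,212),cr(s,245,200)]),np.hstack([cr(s,270,280),cr(s,327,215)])]))
E
```

```text
time: 40.35
ee_pos: [0.5036, -0.0952, 0.1772]
eef_rot: [3.136, 0.002, 1.51]
force: [0.8, 0.2, -0.1]
width: 0.829
gripper_force: 0.0
time: 41.35
ee_pos: [0.6726, 0.0357, 0.0919]
eef_rot: [-3.138, -0.0, 1.512]
force: [-0.4, -0.4, 0.5]
width: 0.499
gripper_force: 0.0
lid [None, (0.6756, 0.036, 0.92)]
[0.67479765 0.03538382 0.09525493]
top [[355.4, 235.5]]
scene [[273.4, 217.1]]
```

View pics/g_c.png

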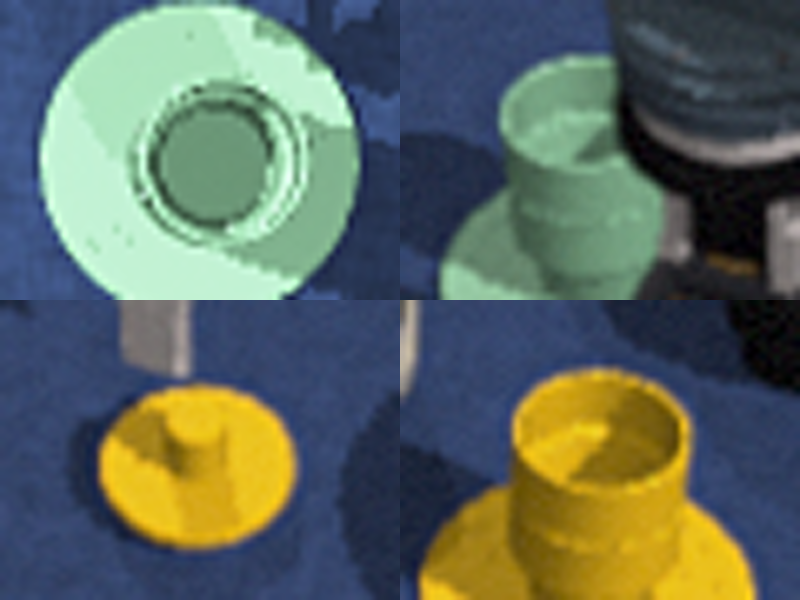

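The green stack looks nested and the lid hasn't moved. I'll take the lid by its knob.

```bash
python3 -m creep '[{"dp":[0,0,-3],"twist":0,"fingers":0},{"dp":[0,0,-2],"twist":0,"fingers":0},{"dp":[0,0,-1.5],"twist":0,"fingers":0},{"dp":[0,0,-1.0],"twist":0,"fingers":0},{"dp":[0,0,0],"twist":0,"fingers":0},{"dp":[0,0,0],"twist":0,"fingers":-0.4},{"dp":[0,0,0],"twist":0,"fingers":-0.7},{"dp":[0,0,0],"twist":0,"fingers":-0.7}]' 9
python3 -m creep '[{"dp":[0,0,0],"twist":0,"fingers":-0.7},{"dp":[0,0,0],"twist":0,"fingers":-0.7},{"dp":[0,0,0],"twist":0,"fingers":-0.7},{"dp":[0,0,0],"twist":0,"fingers":-0.7},{"dp":[0,0,1],"twist":0,"fingers":-0.7},{"dp":[0,0,4],"twist":0,"fingers":-0.7},{"dp":[0,0,5],"twist":0,"fingers":-0.7},{"dp":[0,0,5],"twist":0,"fingers":-0.7}]'
```

```text
time: 42.45
ee_pos: [0.6747, 0.0357, 0.0195]
eef_rot: [3.14, 0.0, 1.512]
force: [-0.4, 0.2, 2.1]
width: 0.23
gripper_force: 9.0
time: 43.45
ee_pos: [0.6735, 0.0357, 0.1699]
eef_rot: [-3.14, -0.0, 1.512]
force: [0.3, 0.1, -0.4]
width: 0.23
gripper_force: 9.0
```

```bash
python3 -m creep '[{"dp":[-2.5,1,0],"twist":0,"fingers":-0.7},{"dp":[-4,1.6,0],"twist":0,"fingers":-0.7},{"dp":[-4,1.6,0],"twist":0,"fingers":-0.7},{"dp":[-4,1.6,0],"twist":0,"fingers":-0.7},{"dp":[-3,1.5,0],"twist":0,"fingers":-0.7},{"dp":[-2.2,0.8,0],"twist":0,"fingers":-0.7},{"dp":[0,0,-1.5],"twist":0,"fingers":-0.7},{"dp":[0,0,-2],"twist":0,"fingers":-0.7}]'
python3 -m creep '[{"dp":[0,0,-1],"twist":0,"fingers":-0.7},{"dp":[0,0,0],"twist":0,"fingers":-0.7},{"dp":[0,0,0],"twist":0,"fingers":-0.7},{"dp":[0,0,0],"twist":0,"fingers":-0.7},{"dp":[0,0,0],"twist":0,"fingers":-0.7},{"dp":[0,0,0],"twist":0,"fingers":-0.7},{"dp":[0,0,0],"twist":0,"fingers":-0.7},{"dp":[0,0,0],"twist":0,"fingers":-0.7}]'
python3 - <<'E'
from h import *
s=snapshot("scene");print(sense()["ee_pos"]);cv2.imwrite("pics/i_scene.png",s)
cv2.imwrite("pics/i_c.png",cv2.resize(s[185:285,300:420],(720,600),interpolation=cv2.INTER_CUBIC))
t=np.linspace(0,6.283,200)
for r,z,x,y in((.034,.116,.4766,.1172),(.034,.122,.4766,.1172),(.033,.087,.4766,.1172)):
    p=(pix("scene",np.c_[x+r*np.cos(t),y+r*np.sin(t),0*t+z])+.5-[300,185])*6; print(r,z,p.min(0).round(),p.max(0).round())
E
```

```text
time: 44.45
ee_pos: [0.4778, 0.1164, 0.1333]
eef_rot: [3.14, 0.0, 1.512]
force: [0.2, -1.0, -1.2]
width: 0.231
gripper_force: 9.0
time: 45.45
ee_pos: [0.4772, 0.1167, 0.1239]
eef_rot: [-3.142, -0.0, 1.512]
force: [-0.3, 0.3, -0.4]
width: 0.229
gripper_force: 9.0
[0.47718415 0.11668237 0.1238893 ]
0.034 0.116 [267. 191.] [434. 304.]
0.034 0.122 [267. 180.] [436. 293.]
0.033 0.087 [266. 245.] [426. 354.]
```

View pics/i_c.png

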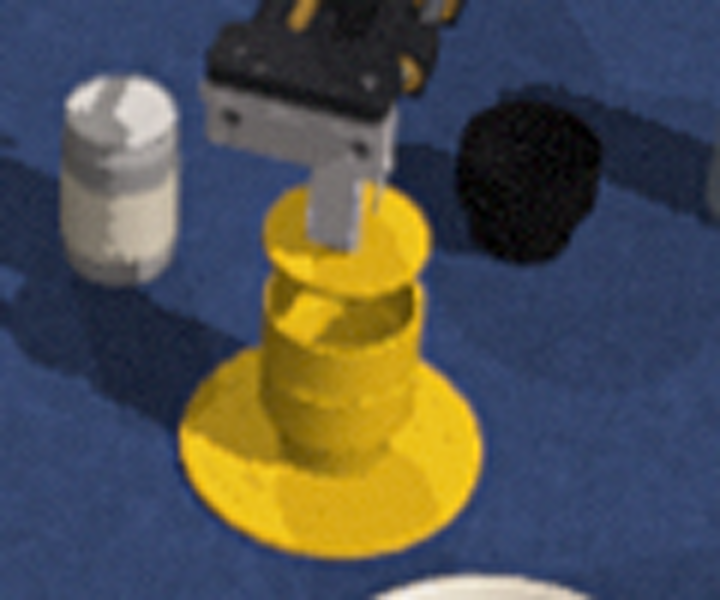

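```bash
python3 -m creep '[{"dp":[-0.05,0,-1],"twist":0,"fingers":-0.7},{"dp":[0,0,-0.7],"twist":0,"fingers":-0.7},{"dp":[0,0,-0.5],"twist":0,"fingers":-0.7},{"dp":[0,0,-0.3],"twist":0,"fingers":-0.7},{"dp":[0,0,-0.15],"twist":0,"fingers":-0.7},{"dp":[0,0,-0.1],"twist":0,"fingers":-0.7},{"dp":[0,0,0],"twist":0,"fingers":-0.7},{"dp":[0,0,0],"twist":0,"fingers":-0.7}]'
```

```text
time: 46.5
ee_pos: [0.477, 0.1167, 0.0967]
eef_rot: [3.141, -0.0, 1.512]
force: [0.6, 0.5, 0.1]
width: 0.231
gripper_force: 9.0
```

```bash
python3 -m creep '[{"dp":[0,0,-0.05],"twist":0,"fingers":-0.7},{"dp":[0,0,0],"twist":0,"fingers":-0.7},{"dp":[0,0,0],"twist":0,"fingers":-0.7},{"dp":[0,0,0],"twist":0,"fingers":-0.4},{"dp":[0,0,0],"twist":0,"fingers":-0.2},{"dp":[0,0,0],"twist":0,"fingers":0},{"dp":[0,0,0],"twist":0,"fingers":0},{"dp":[0,0,1],"twist":0,"fingers":0}]'
python3 -m creep '[{"dp":[0,0,3],"twist":0,"fingers":0},{"dp":[0,0,5],"twist":0,"fingers":0},{"dp":[0,0,5],"twist":0,"fingers":0},{"dp":[0,-5,0],"twist":0,"fingers":0},{"dp":[-1,-5,0],"twist":0,"fingers":0},{"dp":[-1,-5,0],"twist":0,"fingers":0},{"dp":[-1,-5,0],"twist":0,"fingers":0},{"dp":[-1,-5,0],"twist":0,"fingers":0}]'
python3 -m creep '[{"dp":[-1,-5,0],"twist":0,"fingers":0},{"dp":[-1,-5,0],"twist":0,"fingers":0},{"dp":[-1,-5,0],"twist":0,"fingers":0},{"dp":[-1,-5,0],"twist":0,"fingers":0},{"dp":[-1,-5,0],"twist":0,"fingers":0},{"dp":[-1,-5,0],"twist":0,"fingers":0},{"dp":[0,0,0],"twist":0,"fingers":0},{"dp":[0,0,0],"twist":0,"fingers":0}]'
python3 - <<'E'
from h import *
t=snapshot("top");s=snapshot("scene")
cr=lambda i,x,y,w=80:cv2.resize(i[y:y+w*3//4,x:x+w],(400,300),interpolation=cv2.INTER_CUBIC)
cv2.imwrite("pics/j_c.png",np.vstack([np.hstack([cr(s,320,210),cr(s,235,195)]),np.hstack([cr(t,235,205),cr(s,60,110,460)])]))
print(sense()["ee_pos"])
for n in("top","scene"):
    for P in((.4766,.1172),(.482,-.104)): print(n,pix(n,[(*P,.087),(*P,.117)]).round(1).tolist())
E
```

```text
time: 47.5
ee_pos: [0.4759, 0.1166, 0.1055]
eef_rot: [-3.139, 0.0, 1.512]
force: [-0.0, -1.3, -0.1]
width: 0.499
gripper_force: 0.0
time: 48.5
ee_pos: [0.4363, -0.1349, 0.2369]
eef_rot: [3.14, 0.001, 1.512]
force: [0.5, 0.6, 0.1]
width: 0.499
gripper_force: 0.0
time: 49.5
ee_pos: [0.3768, -0.4329, 0.2362]
eef_rot: [3.141, -0.0, 1.512]
force: [0.2, 0.7, 0.0]
width: 0.5
gripper_force: 0.0
[ 0.37713277 -0.43223294  0.23620947]
top [[269.3, 235.5], [268.6, 234.8]]
top [[355.4, 235.5], [356.4, 234.8]]
scene [[357.2, 234.2], [357.9, 225.3]]
scene [[273.4, 217.1], [272.7, 208.2]]
```

View pics/j_c.png

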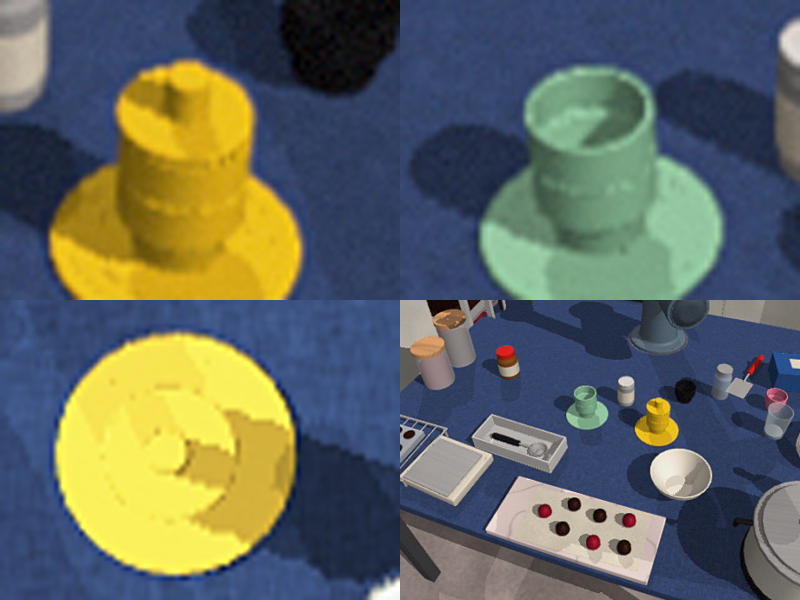

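The lid sits level on the yellow stack, the green stack is nested and upright, and the spoon lies flat in the tray. No cups are left out, so I'll hand in.

```bash
python3 -c "
from cell import *
print(hand_in())"
```

```text
the job is handed in; nothing more can be done
None
```

I handed the job in at about 50 s: the spoon is flat in the tray, the two yellow and two green cups are nested on their mats, and the lid is on the yellow stack. The last pictures show all of this in place, but hand-in returned no verdict.

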